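# Shut, latch and evacuate the bench vacuum chamber

## Robot

A 6-joint arm with a two-finger parallel gripper is mounted at the origin on a cart in front of the work surface, level with it; the furniture and walls round the work are solid. World frame = base frame: x ahead of the robot, y to its left, z up, the work surface at z = 0. Lengths are in m, angles in rad, forces in N, time in s.
With the tool pointing down it reaches from about 0.25 to 0.725 m from the base axis. Payload 4 kg.
Tool frame: the origin (TCP) lies where the fingers leave the gripper's body, on its centre line; the fingertips stand 73 mm ahead of it and the grasp point (between the pads) lies 54 mm ahead of it (bot.tips_ahead is the z of the fingertips in the tool frame, in m); z points along the fingers, y is the direction in which the jaws open and shut (so a half turn about z gives the same grasp; the last joint's range is limited). The gripper opens to 85 mm and grips with 20 to 120 N. Pads are 22 mm wide; open, the fingers measure 114 mm over their backs; the gripper's body (76 mm by 85 mm) begins 54 mm behind the grasp point. The pads swing forward as they close: fully open they stand 13 mm farther back than shut.
Start: joints at [1.145, 0.241, 0.005, 1.335, 0, 1.571], TCP at [0.207, 0.455, 0.304] pointing down, gripper open.
Joint ranges: [-2.72, 2.72], [-1.05, 1.87], [-1.09, 1.28], [-1.99, 2.15], [-1.42, 1.44], [-3.14, 3.14]. Speed limits (rad/s): [2.79, 2.79, 3.14, 3.14, 3.14, 3.14].

## Interface

Orientations are given as a unit quaternion [x, y, z, w].
In Python, from workcell import readout, camera, get_calibration, order, bot gives the robot as it stands.
- The arm moves only by the tool send_rows, never from a script. Its argument "moves" is a list of rows, each a list of 3 entries, a list of its own where there are three numbers: the shift along the tool's x, y, z in mm, then the turn, a rotation vector about the tool's x, y, z in rad, then the finger opening in mm, from 0 to 85.4. In form: [[[dx, dy, dz], [ax, ay, az], grip], ...]. A call has 1 to 12 rows; each row is the pose to reach, as a shift and turn from the pose measured when the call began, along the tool's axes at that moment; what a row does not reach only later rows make up. A row lasts 1/12 s, in which the tool goes at most 41.7 mm and 7.16 degrees, less where a joint would pass 70% of its speed; a pose out of reach is approached as far as the arm can. A call with a gripper value outside its range is refused whole. The fingers move at their own pace and stop on an object; the grip force is fixed at half the most. Time passes only in rows, so rows that repeat a pose let the fingers close. It gives the time, the measured TCP pose, the force and the opening at its end, in the units of the state.
- readout.get_obs(): the state, without advancing time (a new reading comes with each control period).
- camera(name): name is "side" or "top"; returns the picture (480x640x3 uint8, red, green, blue); there is no depth.
- get_calibration(name): a dict with "fx", "fy", "cx", "cy" (pixels), "k1" (the pictures are not rectified: a ray, as slopes to the right and down, at radius r is drawn at 1 + k1 r^2 times it, then the intrinsics apply), "R" (3x3) and "t" (3): a world point X has camera coordinates R X + t. Camera axes: x right, y down, z forward; pixel columns grow to the right and rows downward; lengths in m; the calibration is good to about 2 mm. A picture is of the moment at which its call begins. get_calibration takes no time and is no camera call.
- order.job_done(): hands the job in, once; it reports no verdict.
The state is a dict: "clock": time; "joint_pos": joint angles; "joint_vel": joint speeds; "tau": joint torques, N m; "eef_pos": TCP position; "tool_rot": TCP orientation; "ft_force": force on the tool from outside, world axes, zero at the start; "ft_torque": the same for the moment, N m; "grip_width": finger opening in m.
Only numpy, scipy, OpenCV 4.12 (cv2) and the standard library are available. Lean on these libraries where they do the work, as an engineer would, in place of code of your own. Each camera call takes 0.05 s, during which the arm holds its last target. There are 200 camera calls.

## Task

The samples are loaded in the small white vacuum chamber, so close it up and put it under vacuum: swing the drop-down door up against its seal, then turn the black latch handle clockwise until it is fully home, so that its hook draws the door tight. Only then does the interlock disc free the blue valve handle: turn that clockwise as far as it goes, and let go. Leave everything else on the table as it stands.

Things in the scene. Friction and masses are not known exactly. Their poses are not given: they have to be found in the camera images.
- chamber: White box-shaped vacuum chamber, fixed, 150 deep x 230 wide x 140 mm high. Origin on the table under the middle of its front face; x points from the front face straight in (the door is on the -x side), y to the left for someone facing the front, z up. Two upright shafts stand on its flat top, 62 mm behind the front face: latch at y = -47.5 mm, valve at y = +47.5 mm. Two things stand inside: not handled.
- interlock (a point): Midway between the shafts, 145 mm above the table, where two steel discs meet (52 mm radius, one scallop each, one on each shaft). The discs overlap: the valve stays locked at vent until the latch is home within about 3 degrees, so turned to its stop; once the valve is turned, the latch is locked. Behind, 132 mm from the front face at y = 0, a gauge stands up to 180 mm above the table.
- door (a joint): Drop-down door hinged along its lower edge, rad: 0 = shut tight, 1.53 = lying open, level; starts open at 0.7 to 1.5. Panel 200 wide x 102 high x 16 mm thick, 0.3 kg. A stiff hinge (friction 0.25 N m; 2 to 4 N at the handle to move it): the door stays wherever it is left.
- seal: Black rubber seal round the chamber's mouth (frame as the chamber's, origin 5.5 mm in front of its front face). From about 0.04 rad of door angle it pushes back, so that shutting the door takes 4 to 5 N at its handle; let go, the door eases out to about 0.035 rad and rests there until the latch draws it in.
- door_handle (a point): Grip point of the black tab on the door's top edge: tab 28 wide (along the chamber's y) x 14 thick, its end 16 mm beyond this point. Pinch it across the 28 mm so that it can turn (and slip a little) between the fingers. It runs on a 134 mm circle about door_hinge in the chamber's x-z plane: 134 mm x sin(door) in front of (-x) and 134 mm x cos(door) above the hinge.
- door_hinge (a point): Point on the door's hinge axis (parallel to the chamber's y) below the handle, 36 mm above the table, 10 mm in front of the front face.
- door_post (a point): Middle of the upright steel post on the door's top edge, 10 mm thick and 20 mm tall, at the chamber's y = -47.5 mm. The latch's hook passes round its outer side and gathers the door in from any angle below about 0.07 rad. With the door lower, the hook misses the post and then keeps the door from closing.
- latch (a joint): Latch angle, rad, growing clockwise from above: starts at 0 to 0.9, hook swung away; home against a hard stop at 2.618, bar square to the front face and hook round the door's post. Takes about 0.06 N m, and up to 0.2 from about 2.0 on while the hook draws the door in. One grasp cannot turn it all the way: let go, turn back, take hold again.
- latch_grip (a point): On the latch's axis, 190 mm above the table: where to grip the black bar handle. Bar 78 long x 15 wide, from 170 to 202 mm above the table; the point's x axis lies along the bar. The hook's plate lies below it, under 165 mm; the hook sweeps a radius of 92 mm about the axis.
- valve (a joint): Valve angle, rad, growing clockwise from above: 0 = vent, bar parallel to the front face (start); 1.571 = vacuum, a hard stop, bar square to the front face. Takes about 0.07 N m when free; while locked it gives no more than about 0.1 rad.
- valve_grip (a point): On the valve's axis, 190 mm above the table: where to grip the blue bar handle. Bar 70 long x 15 wide, from 170 to 200 mm above the table; the point's x axis lies along the bar.
- vial: Loose bystander: glass vial with white cap, 24 mm diameter, 54 high; origin under its foot, z up.
- vial_dark: Loose bystander: glass vial with dark cap, 24 mm diameter, 54 high; origin under its foot, z up.
- tube_holder: Loose bystander: black round rubber tube holder, 68 mm diameter, 57 high; origin under its foot.
- sample_tube: Loose bystander: lying sample tube with blue cap, 102 mm long, 21 thick; origin under its middle.
- screwdriver: Loose bystander: red-handled screwdriver, 150 mm long, lying; origin under its middle.
- spatula: Loose bystander: steel spatula with black grip, 173 mm long, lying; origin under its middle.

How it is judged:
By the outcome, as a careful person would: the job done as asked, in the order asked, and still so for the second after the job is handed in, with the robot touching nothing.
It also fails if it takes over 72 s, if anything falls off the work surface, if the arm or the gripper's body presses on something with over 40 N, if the wrist force passes 120 N, or if a joint passes its speed limit or range.

## Working session

There is one attempt and no reset: what is moved stays moved. The work goes in short steps, Python scripts to look and compute and a tool call to move; the robot and the scene stay as the last step left them, time stands still between calls to the robot, and variables do not carry over. Pictures are saved under pics/ and viewed, about 8 in all and at most 12, crops included, and the job is handed in when it is done.

Besides the shell and the picture viewer there is one more tool, called after "Call:" in YAML: its name, and indented under it one key for each argument. send_rows: Moves the arm, as the interface text tells. Its arguments: {"type":"object","properties":{"moves":{"type":"array","items":{"type":"array"}}},"required":["moves"]}

```bash
ls; mkdir -p pics
python3 - <<'E'
from workcell import readout, camera, get_calibration
import cv2
for n in ("side","top"):
    cv2.imwrite(f"pics/{n}0.png",camera(n)[:,:,::-1]); print(n,get_calibration(n))
print(readout.get_obs())
E
```

```text
pics
side {'fx': 497.57535695617474, 'fy': 497.57535695617474, 'cx': 317.9960440486158, 'cy': 250.65351716360564, 'k1': -0.10256516408104394, 'R': array([[ 0.98901536, -0.14770302, -0.00569444],
       [-0.09198636, -0.58486823, -0.80589556],
       [ 0.11570271,  0.7975669 , -0.59203033]]), 't': array([-0.48006336,  0.13602847,  1.34107229])}
top {'fx': 556.6381134934879, 'fy': 556.6381134934879, 'cx': 315.9919335547838, 'cy': 234.07153012857282, 'k1': -0.02373452037844613, 'R': array([[-3.12435313e-03, -9.99885408e-01,  1.48124382e-02],
       [-9.89801368e-01,  9.82555051e-04, -1.42450994e-01],
       [ 1.42420116e-01, -1.51064388e-02, -9.89691015e-01]]), 't': array([-0.05220706,  0.48776481,  1.31268247])}
{'clock': 0.1, 'joint_pos': array([1.14499236e+00, 2.41366711e-01, 3.86381259e-03, 1.33519954e+00,
       5.14349491e-06, 1.57080266e+00]), 'joint_vel': array([-0.00086801, -0.00060256,  0.00252105,  0.00096266, -0.00157097,
       -0.00122467]), 'tau': array([-6.66218766e-04, -3.73138189e+01,  2.53009361e+01,  1.08385176e-02,
       -7.79665561e-05,  1.78054435e-06]), 'eef_pos': array([0.20634988, 0.45496683, 0.30308918]), 'tool_rot': array([ 2.11300246e-01,  9.77420737e-01, -9.30996174e-04, -2.03889096e-04]), 'ft_force': array([-0.66916031,  0.2780107 ,  0.69913503]), 'ft_torque': array([-0.04597275,  0.00987147, -0.00224394]), 'grip_width': 0.08538992933045693}
```

View pics/side0.png

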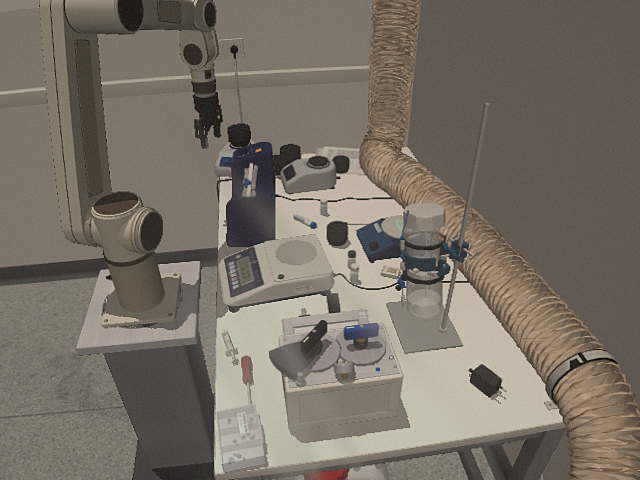

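View pics/top0.png

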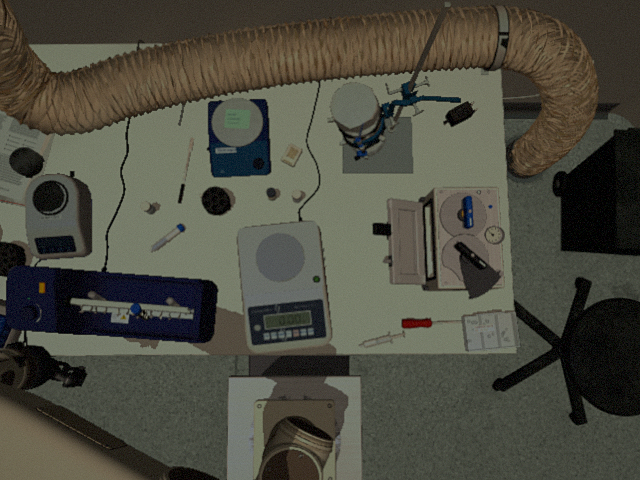

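The top view shows the chamber at about (465,240), its front facing left (world +y). The door lies open with its tab near (381,229), the valve handle is at (467,211) and the latch handle at (470,256). I'll enlarge both views.

Run:
```python
import cv2
a=cv2.imread("pics/top0.png")[175:310,360:520]; b=cv2.imread("pics/side0.png")[285:445,265:415]
cv2.imwrite("pics/topc.png",cv2.convertScaleAbs(cv2.resize(a,(800,600*1125//1000),interpolation=cv2.INTER_CUBIC)[:600] if 0 else cv2.resize(a,None,fx=4.4,fy=4.4,interpolation=cv2.INTER_CUBIC),alpha=1.5))
cv2.imwrite("pics/sidec.png",cv2.convertScaleAbs(cv2.resize(b,None,fx=3.7,fy=3.7,interpolation=cv2.INTER_CUBIC),alpha=1.3))
```

```text
(no output)
```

View pics/topc.png

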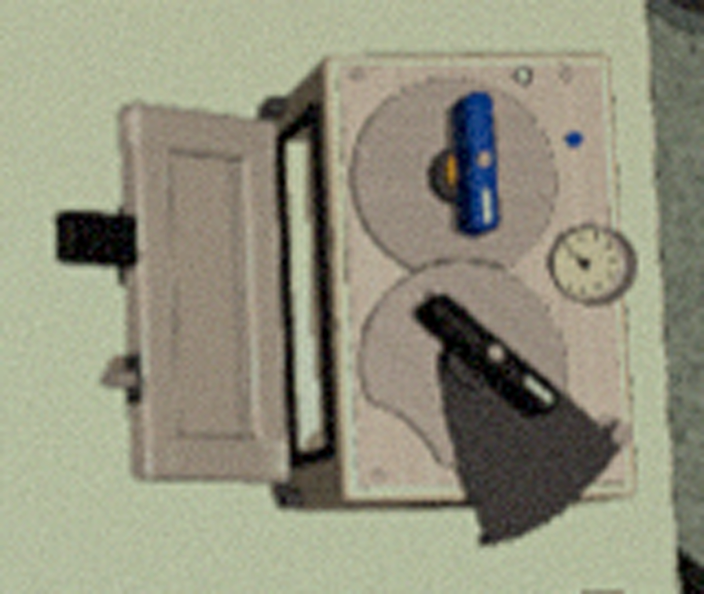

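View pics/sidec.png

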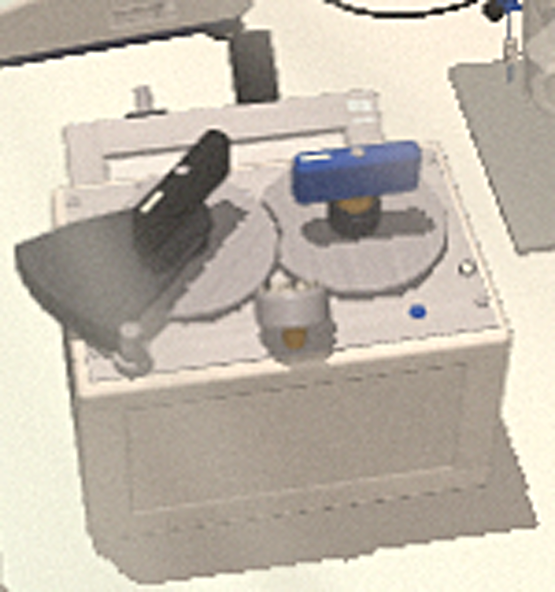

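```bash
cat > h.py <<'E'
import numpy as np
from scipy.optimize import least_squares
from scipy.spatial.transform import Rotation as Ro
from workcell import readout, camera, get_calibration, order
C={n:get_calibration(n) for n in("side","top")}
def proj(n,X):
    c=C[n]; p=np.atleast_2d(X)@c["R"].T+c["t"]; s=p[:,:2]/p[:,2:]
    s=s*(1+c["k1"]*(s**2).sum(1,keepdims=True)); return s*[c["fx"],c["fy"]]+[c["cx"],c["cy"]]
def world(p,P):  # p: x,y,yaw of chamber
    c,s=np.cos(p[2]),np.sin(p[2]); P=np.atleast_2d(P)
    return np.c_[p[0]+c*P[:,0]-s*P[:,1],p[1]+s*P[:,0]+c*P[:,1],P[:,2]]
def handle(d,r=.134): return np.array([-.010-r*np.sin(d),0,.036+r*np.cos(d)])
def goto(pos,axis_y,axis_z=(0,0,-1)):
    """shift (mm, tool axes), rotvec to bring grasp point to world pos w/ tool y along axis_y (either sign)"""
    o=readout.get_obs(); R=Ro.from_quat(o["tool_rot"]); z=np.array(axis_z,float)
    best=[]
    for s in(1,-1):
        y=s*np.array(axis_y,float); y-=z*(y@z); y/=np.linalg.norm(y)
        T=Ro.from_matrix(np.c_[np.cross(y,z),y,z]); rv=(R.inv()*T).as_rotvec()
        sh=R.inv().apply(np.array(pos)-.054*z-o["eef_pos"])*1e3
        best.append((np.linalg.norm(rv),sh.round(1),rv.round(3)))
    return sorted(best,key=lambda b:b[0])
E
python3 - <<'E'
from h import *
t=lambda u,v:(360+u/4.4,175+v/4.4); s=lambda u,v:(265+u/3.7,285+v/3.7)
obs=[("top",(0,.115,.14),t(323,58)),("top",(.15,.115,.14),t(610,54)),("top",(.15,-.115,.14),t(637,496)),("top",(0,-.115,.14),t(345,500)),
("top",(.062,-.0475,.202),t(496,352)),("top",(.062,.0475,.2),t(484,158)),("side",(.062,-.0475,.202),s(183,170)),("side",(.062,.0475,.2),s(357,152)),
("side",(.15,-.115,.14),s(79,394)),("side",(.15,.115,.14),s(510,332)),("side",(0,-.115,.14),s(54,187)),("side",(0,.115,.14),s(437,143))]
f=lambda p:np.concatenate([proj(n,world(p,P))[0]-q for n,P,q in obs])
r=least_squares(f,[.35,-.3,-1.57],loss="soft_l1"); p=r.x; print(p); print(f(p).reshape(-1,2).round(1))
np.save("p.npy",p)
tab=[("top",t(57,238)),("side",s(252,32))]
for d in np.arange(1.0,1.55,.1): print(d.round(2),[(proj(n,world(p,handle(d,.15)))[0]-q).round(1) for n,q in tab])
# latch bar ends
cen=world(p,(.062,-.0475,.202))
for a in np.arange(0,.5,.1):
    th=2.618-a; e=[.062+.039*np.cos(th),-.0475+.039*np.sin(th)]; e2=[.124-e[0],-.095-e[1]]
    print(a.round(2),(proj("top",world(p,[*e,.202]))[0]-t(430,308)).round(1),(proj("top",world(p,[*e2,.202]))[0]-t(543,400)).round(1), (proj("top",world(p,[*e2,.202]))[0]-t(430,308)).round(1))
E
```

```text
[ 0.4663915  -0.31925591 -1.55931757]
[[-0.2 -1.7]
 [-0.  -1.4]
 [ 0.2 -0.6]
 [-0.6 -0.4]
 [-0.6 -0.5]
 [-0.5 -0.3]
 [-1.5  0.9]
 [-0.9  0.7]
 [-1.5  1.1]
 [ 0.5  1.8]
 [-2.5 -0.1]
 [ 0.1 -1. ]]
1.0 [array([0.7, 9.7]), array([-12.6,   1.7])]
1.1 [array([-3.2, 10.5]), array([-13.1,   3.7])]
1.2 [array([-6.5, 11.4]), array([-13.5,   6.3])]
1.3 [array([-9.2, 12.2]), array([-13.7,   9.3])]
1.4 [array([-11.2,  13. ]), array([-13.9,  12.8])]
1.5 [array([-12.5,  13.8]), array([-14. ,  16.8])]
0.0 [-1.8  0.6] [ 5.1 -2.5] [30.7 18.4]
0.1 [-0.9 -1. ] [ 4.2 -0.9] [29.8 20. ]
0.2 [ 0.2 -2.4] [3.1 0.5] [28.8 21.4]
0.3 [ 1.4 -3.7] [1.9 1.9] [27.6 22.8]
0.4 [ 2.7 -4.9] [0.6 3.1] [26.3 24. ]
```

Run:
```python
from h import *
p=np.load("p.npy")
t=lambda u,v:(360+u/4.4,175+v/4.4); s=lambda u,v:(265+u/3.7,285+v/3.7)
tab=[("top",t(57,238)),("side",s(252,32))]
f=lambda q:np.concatenate([proj(n,world(p,handle(q[0],.15)+[0,q[1],0]))[0]-w for n,w in tab])
r=least_squares(f,[1,.03],x_scale=[1,.03]);print(r.x,r.fun)
# panel edge check: top edge outer corners (r=.102 from hinge?), post
d,y=r.x
P=world(p,handle(d)+[0,y,0])[0]; print("handle",P)
for dd in np.linspace(0,1.1,6): print(dd,world(p,handle(dd)+[0,y,0])[0].round(4))
print("latch",world(p,(.062,-.0475,.19)),"valve",world(p,(.062,.0475,.19)))
cy=[-np.sin(p[2]),np.cos(p[2]),0]; print(cy,goto(P+[0,0,.12],cy))
for b in [(-.01-.102*np.sin(d),.1,.036+.102*np.cos(d)),(-.01-.102*np.sin(d),-.1,.036+.102*np.cos(d))]: print(proj("top",world(p,b)),proj("side",world(p,b)))
```

```text
[1.0045341  0.02634527] [ 0.14462473 -1.66340381 -1.6771199   0.5445743 ]
handle [ 0.49132221 -0.19587739  0.10788851]
0.0 [ 0.4926 -0.309   0.17  ]
0.22000000000000003 [ 0.4923 -0.2797  0.1668]
0.44000000000000006 [ 0.492  -0.2519  0.1572]
0.6600000000000001 [ 0.4917 -0.2268  0.1419]
0.8800000000000001 [ 0.4914 -0.2057  0.1214]
1.1 [ 0.4912 -0.1895  0.0968]
latch [[ 0.41960629 -0.38179705  0.19      ]] valve [[ 0.51460003 -0.38070659  0.19      ]]
[np.float64(0.9999341197737557), np.float64(0.011478506535455863), 0] [(np.float64(1.133508696373868), array([-528.4, -475. ,   22.1]), array([-2.000e-03,  1.000e-03,  1.134e+00])), (np.float64(2.008085962561804), array([-528.4, -475. ,   22.1]), array([-1.000e-03, -2.000e-03, -2.008e+00]))]
[[388.10672811 197.927546  ]] [[364.983201  310.0925396]]
[[390.97371198 283.26916708]] [[280.83430139 319.88455217]]
```

Call:
send_rows:
  moves:
    - [[0,0,-40],[0,0,0],60]
    - [[0,0,-80],[0,0,0],60]
    - [[0,0,-100],[0,0,0.1],60]
    - [[-528,-475,-100],[0,0,1.134],60]
    - [[-528,-475,-100],[0,0,1.134],60]
    - [[-528,-475,-100],[0,0,1.134],60]
    - [[-528,-475,-100],[0,0,1.134],60]
    - [[-528,-475,-100],[0,0,1.134],60]
    - [[-528,-475,-100],[0,0,1.134],60]
    - [[-528,-475,-100],[0,0,1.134],60]
    - [[-528,-475,-100],[0,0,1.134],60]
    - [[-528,-475,-100],[0,0,1.134],60]

```text
clock: 1.1
eef_pos: [0.3567, 0.1096, 0.4034]
tool_rot: [0.705, 0.709, -0.001, 0.0]
ft_force: [0.6, 0.0, -0.0]
grip_width: 0.0601
```

Run:
```python
from h import *
p=np.load("p.npy");P=world(p,handle(1.0045)+[0,.0263,0])[0];cy=[-np.sin(p[2]),np.cos(p[2]),0]
print(goto(P+[0,0,.17],cy));o=readout.get_obs();print(o["eef_pos"],o["joint_pos"])
```

```text
[(np.float64(0.00511750258403882), array([-306.3,  132.6,   71.9]), array([-0.001,  0.002, -0.005])), (np.float64(3.136823366222427), array([-306.3,  132.6,   71.9]), array([3.000e-03, 1.000e-03, 3.137e+00]))]
[0.35670369 0.10960146 0.40344099] [ 2.98938976e-01 -3.62738973e-02 -5.14356068e-02  1.55691102e+00
 -1.34666607e-03  1.86302669e+00]
```

Call:
send_rows:
  moves:
    - [[-306,133,0],[0,0,-0.005],60]
    - [[-306,133,0],[0,0,-0.005],60]
    - [[-306,133,0],[0,0,-0.005],60]
    - [[-306,133,0],[0,0,-0.005],60]
    - [[-306,133,0],[0,0,-0.005],60]
    - [[-306,133,0],[0,0,-0.005],60]
    - [[-306,133,0],[0,0,-0.005],60]
    - [[-306,133,0],[0,0,-0.005],60]
    - [[-306,133,0],[0,0,-0.005],60]
    - [[-306,133,80],[0,0,-0.005],60]
    - [[-306,133,120],[0,0,-0.005],60]
    - [[-306,133,120],[0,0,-0.005],60]

```text
clock: 2.1
eef_pos: [0.4911, -0.1958, 0.2816]
tool_rot: [0.703, 0.711, -0.001, -0.0]
ft_force: [0.0, -0.2, -0.9]
grip_width: 0.0598
```

Run:
```python
from h import *
import cv2
p=np.load("p.npy");P=world(p,handle(1.0045)+[0,.0263,0])[0];cy=[-np.sin(p[2]),np.cos(p[2]),0]
print(goto(P,cy)[0]);o=readout.get_obs();print(o["eef_pos"],o["joint_pos"])
b=camera("side")[255:405,265:465,::-1];a=camera("top")[160:310,340:540,::-1]
cv2.imwrite("pics/two.png",cv2.convertScaleAbs(cv2.resize(np.hstack([a,b]),None,fx=2,fy=2,interpolation=cv2.INTER_CUBIC),alpha=1.4))
print(proj("top",P),proj("side",P))
```

```text
(np.float64(0.0019796187897253965), array([  0. ,   0.3, 119.7]), array([-0.001,  0.001, -0.001]))
[ 0.49110666 -0.19575581  0.28155546] [-0.37858018  0.30824587  0.0377032   1.30109351 -0.0016484   1.18144257]
[[378.52767461 227.95187514]] [[332.40036732 300.63821394]]
```

View pics/two.png

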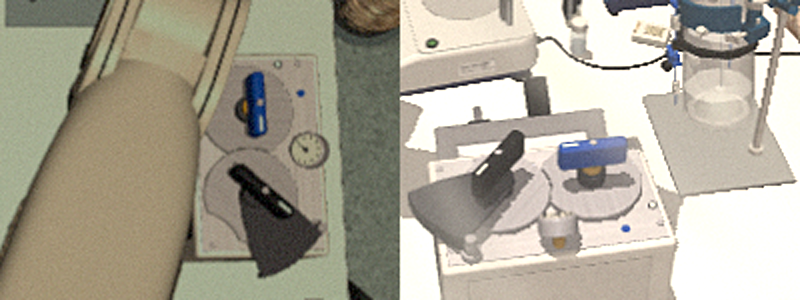

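Call:
send_rows:
  moves:
    - [[0,0,40],[0,0,0],60]
    - [[0,0,80],[0,0,0],60]
    - [[0,0,105],[0,0,0],60]
    - [[0,0,120],[0,0,0],60]
    - [[0,0,120],[0,0,0],60]

```text
clock: 2.62
eef_pos: [0.4839, -0.1924, 0.1546]
tool_rot: [0.703, 0.711, -0.005, -0.01]
ft_force: [-0.3, 0.6, -0.1]
grip_width: 0.06
```

Call:
send_rows:
  moves:
    - [[0,0,0],[0,0,0],20]
    - [[0,0,0],[0,0,0],20]
    - [[0,0,0],[0,0,0],20]
    - [[0,0,0],[0,0,0],20]
    - [[0,0,0],[0,0,0],20]
    - [[0,0,0],[0,0,0],20]

```text
clock: 3.12
eef_pos: [0.4905, -0.1931, 0.159]
tool_rot: [0.702, 0.712, -0.0, -0.004]
ft_force: [11.2, 1.0, -4.4]
grip_width: 0.0268
```

Run:
```python
from h import *
p=np.load("p.npy");o=readout.get_obs();print(o["eef_pos"],o["grip_width"],o["ft_force"],o["ft_torque"])
R=Ro.from_quat(o["tool_rot"]);g0=world(p,handle(1.0045)+[0,.0263,0])[0]
for d in [.9,.8,.7,.6,.5,.4,.3,.2,.1,.05,.02,0,-.02]:
    print(d,R.inv().apply(world(p,handle(d)+[0,.0263,0])[0]-g0).round(4)*1e3)
```

```text
[ 0.49054699 -0.19311032  0.15897257] 0.026781190406307883 [11.24444558  0.96695517 -4.43215423] [ 0.34734639 -2.17557801 -0.05417451]
0.9 [ -8.1  -0.1 -11.4]
0.8 [-16.9  -0.1 -21.5]
0.7 [-26.6  -0.2 -30.7]
0.6 [-37.2  -0.3 -38.9]
0.5 [-48.6  -0.3 -45.9]
0.4 [-60.7  -0.4 -51.8]
0.3 [-73.2  -0.4 -56.5]
0.2 [-86.2  -0.5 -59.8]
0.1 [-99.4  -0.5 -61.9]
0.05 [-106.1   -0.5  -62.4]
0.02 [-110.1   -0.5  -62.6]
0 [-112.8   -0.5  -62.6]
-0.02 [-115.5   -0.5  -62.6]
```

Call:
send_rows:
  moves:
    - [[-5,0,-7],[0,0,0],20]
    - [[-11,0,-14],[0,0,0],20]
    - [[-15,0,-19],[0,0,0],20]
    - [[-20,0,-24],[0,0,0],20]
    - [[-25,0,-29],[0,0,0],20]
    - [[-29,0,-34],[0,0,0],20]
    - [[-35,0,-38],[0,0,0],20]
    - [[-40,0,-42],[0,0,0],20]
    - [[-46,0,-45],[0,0,0],20]
    - [[-51,0,-49],[0,0,0],20]
    - [[-57,0,-52],[0,0,0],20]
    - [[-63,0,-55],[0,0,0],20]

```text
clock: 4.12
eef_pos: [0.4915, -0.2567, 0.2136]
tool_rot: [0.702, 0.712, -0.0, -0.004]
ft_force: [-0.2, 3.6, -8.3]
grip_width: 0.0273
```

Run:
```python
from h import *
p=np.load("p.npy");o=readout.get_obs();print(o["eef_pos"],o["grip_width"],o["ft_force"],o["ft_torque"])
R=Ro.from_quat(o["tool_rot"]);print(R.as_matrix()[:,2]);g=o["eef_pos"]+.054*R.as_matrix()[:,2]
for d in [.5,.45,.4,.3,.2,.1,.05,.02,0,-.02]:
    print(d,R.inv().apply(world(p,handle(d)+[0,.0263,0])[0]-g).round(4)*1e3)
```

```text
[ 0.49146983 -0.25673535  0.21364808] 0.027296182915179833 [-0.17846816  3.58629046 -8.270443  ] [ 1.21318675 -0.38806979  0.04179332]
[-0.00598937  0.00529781 -0.99996803]
0.5 [11.7  0.9  6.1]
0.45 [5.7 0.9 3. ]
0.4 [-0.3  0.8  0.2]
0.3 [-12.9   0.8  -4.4]
0.2 [-25.9   0.7  -7.8]
0.1 [-39.1   0.7  -9.9]
0.05 [-45.8   0.7 -10.4]
0.02 [-49.8   0.7 -10.6]
0 [-52.5   0.7 -10.6]
-0.02 [-55.1   0.7 -10.6]
```

Call:
send_rows:
  moves:
    - [[-6,0,-2],[0,0,0],20]
    - [[-13,0,-4],[0,0,0],20]
    - [[-19,0,-6],[0,0,0],20]
    - [[-26,0,-8],[0,0,0],20]
    - [[-32,0,-9],[0,0,0],20]
    - [[-39,0,-10],[0,0,0],20]
    - [[-43,0,-10],[0,0,0],20]
    - [[-47,0,-10],[0,0,0],20]
    - [[-50,0,-10],[0,0,0],20]
    - [[-52,0,-10],[0,0,0],20]
    - [[-54,0,-10],[0,0,0],20]
    - [[-54,0,-10],[0,0,0],20]

```text
clock: 5.12
eef_pos: [0.4921, -0.3105, 0.2244]
tool_rot: [0.702, 0.712, 0.001, -0.004]
ft_force: [-2.3, 6.4, -1.0]
grip_width: 0.0272
```

Run:
```python
from h import *
p=np.load("p.npy");o=readout.get_obs();print(o["eef_pos"],o["grip_width"],o["ft_force"],o["ft_torque"])
R=Ro.from_quat(o["tool_rot"]);g=o["eef_pos"]+.054*R.as_matrix()[:,2]
for d in [.05,0]: print(d,R.inv().apply(world(p,handle(d)+[0,.0263,0])[0]-g).round(4)*1e3)
```

```text
[ 0.49209566 -0.31047102  0.22440935] 0.027172948767478947 [-2.31078057  6.43222929 -1.02944296] [2.12328616 0.00521401 0.1222132 ]
0.05 [7.8 0.8 0.6]
0 [1.1 0.8 0.4]
```

Call:
send_rows:
  moves:
    - [[-3,0,0],[0,0,0],20]
    - [[-6,0,0],[0,0,0],20]
    - [[-6,0,0],[0,0,0],20]
    - [[-6,0,0],[0,0,0],20]

```text
clock: 5.45
eef_pos: [0.4921, -0.3133, 0.2244]
tool_rot: [0.701, 0.713, 0.003, -0.007]
ft_force: [-0.5, 15.6, -3.0]
grip_width: 0.0271
```

Call:
send_rows:
  moves:
    - [[0,0,0],[0,0,0],55]
    - [[0,0,0],[0,0,0],55]
    - [[0,0,0],[0,0,0],55]
    - [[0,0,0],[0,0,0],55]
    - [[0,0,-30],[0,0,0],55]
    - [[0,0,-60],[0,0,0],55]
    - [[0,0,-90],[0,0,0],55]
    - [[0,0,-90],[0,0,0],55]

```text
clock: 6.12
eef_pos: [0.4945, -0.317, 0.3223]
tool_rot: [0.702, 0.712, 0.004, -0.0]
ft_force: [1.0, -0.5, 0.7]
grip_width: 0.0552
```

```bash
cat >> h.py <<'E'
def bar_y(p,a):   # tool-y direction (across the bar), bar at latch angle a (home 2.618)
    th=p[2]+2.618-a; return [-np.sin(th),np.cos(th),0]
E
python3 - <<'E'
from h import *
import cv2
p=np.load("p.npy");L=world(p,(.062,-.0475,.19))[0]
for a in(.15,.15): print(goto(L+[0,0,.07],bar_y(p,a)))
o=readout.get_obs();print(o["eef_pos"],o["joint_pos"],o["grip_width"])
b=camera("side")[265:415,255:455,::-1]
cv2.imwrite("pics/s2.png",cv2.convertScaleAbs(cv2.resize(b,None,fx=4,fy=4,interpolation=cv2.INTER_CUBIC),alpha=1.3))
E
```

```text
[(np.float64(0.6773804127666336), array([-63.7, -76. ,   7.5]), array([ 0.003, -0.008,  0.677])), (np.float64(2.4642658809751916), array([-63.7, -76. ,   7.5]), array([ 0.01 ,  0.004, -2.464]))]
[(np.float64(0.6773804127666336), array([-63.7, -76. ,   7.5]), array([ 0.003, -0.008,  0.677])), (np.float64(2.4642658809751916), array([-63.7, -76. ,   7.5]), array([ 0.01 ,  0.004, -2.464]))]
[ 0.49454382 -0.31701225  0.32226887] [-0.57322812  0.41176761  0.29358113  1.45147381  0.00812071  0.98235402] 0.05516186552745596
```

View pics/s2.png

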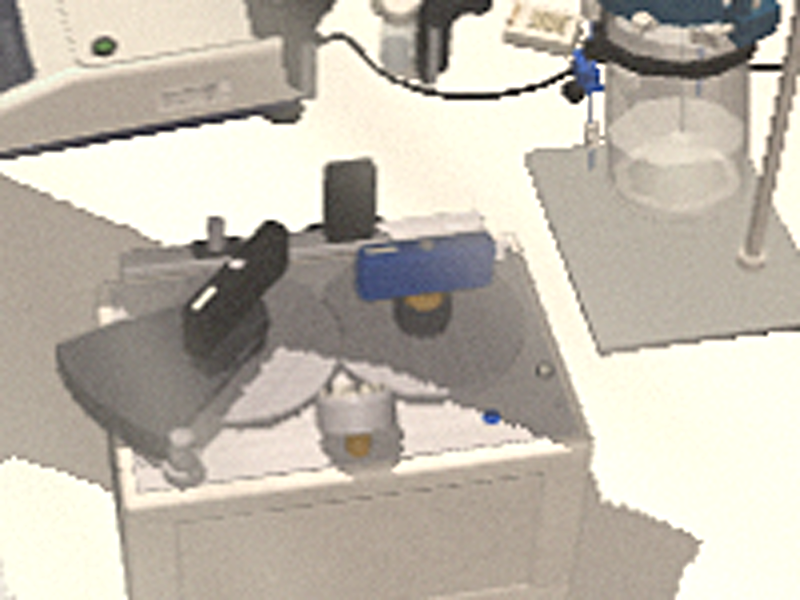

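Door is shut: tab upright at (350,200) and post at (215,235) in the crop. Next I'll move above the latch, wound back, so that one grasp covers most of the turn.

Call:
send_rows:
  moves:
    - [[-64,-76,0],[0,0,-1.2],45]
    - [[-64,-76,0],[0,0,-1.2],45]
    - [[-64,-76,0],[0,0,-1.2],45]
    - [[-64,-76,0],[0,0,-1.2],45]
    - [[-64,-76,0],[0,0,-1.2],45]
    - [[-64,-76,0],[0,0,-1.2],45]
    - [[-64,-76,0],[0,0,-1.2],45]
    - [[-64,-76,0],[0,0,-1.2],45]
    - [[-64,-76,0],[0,0,-1.2],45]
    - [[-64,-76,0],[0,0,-1.2],45]
    - [[-64,-76,0],[0,0,-1.2],45]
    - [[-64,-76,0],[0,0,-1.2],45]

```text
clock: 7.17
eef_pos: [0.4187, -0.3821, 0.3183]
tool_rot: [0.178, 0.984, 0.004, 0.0]
ft_force: [0.9, -1.2, -0.2]
grip_width: 0.0453
```

Run:
```python
from h import *
p=np.load("p.npy");L=world(p,(.062,-.0475,.19))[0]
print(goto(L+[0,0,.07],bar_y(p,.15))); print(readout.get_obs()["joint_pos"])
```

```text
[(np.float64(1.2672125922724022), array([-0.8,  0.6,  4.3]), array([ 0.008,  0.004, -1.267])), (np.float64(1.8744147284875585), array([-0.8,  0.6,  4.3]), array([ 0.004, -0.008,  1.874]))]
[-0.74263912  0.37319856  0.22599557  1.4276524   0.00704898 -0.38414578]
```

Call:
send_rows:
  moves:
    - [[-1,0,0],[0.008,0.004,-1.267],45]
    - [[-1,0,0],[0.008,0.004,-1.267],45]
    - [[-1,0,0],[0.008,0.004,-1.267],45]
    - [[-1,0,0],[0.008,0.004,-1.267],45]
    - [[-1,0,0],[0.008,0.004,-1.267],45]
    - [[-1,0,0],[0.008,0.004,-1.267],45]
    - [[-1,0,0],[0.008,0.004,-1.267],45]
    - [[-1,0,0],[0.008,0.004,-1.267],45]
    - [[-1,0,0],[0.008,0.004,-1.267],45]
    - [[-1,0,0],[0.008,0.004,-1.267],45]
    - [[-1,0,0],[0.008,0.004,-1.267],45]
    - [[-1,0,0],[0.008,0.004,-1.267],45]

```text
clock: 8.17
eef_pos: [0.4195, -0.3826, 0.318]
tool_rot: [-0.437, 0.899, -0.0, -0.0]
ft_force: [-0.2, -0.3, -0.2]
grip_width: 0.0451
```

Run:
```python
from h import *
import cv2
p=np.load("p.npy");L=world(p,(.062,-.0475,.19))[0]
print(goto(L,bar_y(p,.15))[0]); print(readout.get_obs()["joint_pos"])
b=camera("side")[265:415,255:455,::-1]
cv2.imwrite("pics/s3.png",cv2.convertScaleAbs(cv2.resize(b,None,fx=3,fy=3,interpolation=cv2.INTER_CUBIC),alpha=1.3))
```

```text
(np.float64(0.004060822440066036), array([-0.7,  0.4, 74. ]), array([-0.   , -0.   , -0.004]))
[-7.39268126e-01  3.72274252e-01  2.24116787e-01  1.42243870e+00
 -3.25254276e-04 -1.64390777e+00]
```

View pics/s3.png

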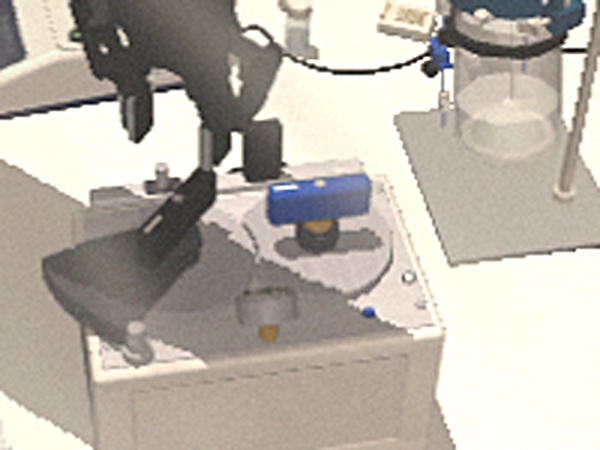

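Fingers straddle the bar, at (137,115) and (207,150), with the bar running (150,230) to (215,190). I'll descend and grip.

Call:
send_rows:
  moves:
    - [[-1,0,35],[0,0,0],45]
    - [[-1,0,60],[0,0,0],45]
    - [[-1,0,71],[0,0,0],45]
    - [[-1,0,71],[0,0,0],45]
    - [[-1,0,71],[0,0,0],8]
    - [[-1,0,71],[0,0,0],8]
    - [[-1,0,71],[0,0,0],8]
    - [[-1,0,71],[0,0,0],8]
    - [[-1,0,71],[0,0,0],8]
    - [[-1,0,71],[0,0,0],8]

```text
clock: 9.05
eef_pos: [0.4196, -0.3819, 0.2486]
tool_rot: [-0.437, 0.9, -0.001, -0.0]
ft_force: [-4.8, 1.8, 6.3]
grip_width: 0.0139
```

Call:
send_rows:
  moves:
    - [[0,0,0],[0,0,0.1],8]
    - [[0,0,0],[0,0,0.2],8]
    - [[0,0,0],[0,0,0.3],8]
    - [[0,0,0],[0,0,0.4],8]

```text
clock: 9.38
eef_pos: [0.4195, -0.3817, 0.2488]
tool_rot: [-0.247, 0.969, -0.0, -0.0]
ft_force: [-2.3, 1.2, -1.3]
grip_width: 0.014
```

Run:
```python
from h import *
p=np.load("p.npy");L=world(p,(.062,-.0475,.19))[0];o=readout.get_obs()
print(goto(L,bar_y(p,2.618))); print(o["joint_pos"],o["ft_force"],o["ft_torque"])
```

```text
[(np.float64(1.0835201026046477), array([-0.1, -0.1,  4.8]), array([-0.000e+00, -1.000e-03, -1.084e+00])), (np.float64(2.058073318082369), array([-0.1, -0.1,  4.8]), array([-1.000e-03,  0.000e+00,  2.058e+00]))]
[-7.37871999e-01  4.00772115e-01  8.52266568e-02  1.25487061e+00
 -1.10047075e-03 -1.23662775e+00] [-2.33555929  1.1851332  -1.32443552] [0.31030329 0.62154329 0.0844505 ]
```

Call:
send_rows:
  moves:
    - [[0,0,0],[0,0,0.1],8]
    - [[0,0,0],[0,0,0.2],8]
    - [[0,0,0],[0,0,0.3],8]
    - [[0,0,0],[0,0,0.4],8]
    - [[0,0,0],[0,0,0.5],8]
    - [[0,0,0],[0,0,0.6],8]
    - [[0,0,0],[0,0,0.7],8]
    - [[0,0,0],[0,0,0.8],8]
    - [[0,0,0],[0,0,0.9],8]
    - [[0,0,0],[0,0,1.0],8]
    - [[0,0,0],[0,0,1.1],8]
    - [[0,0,0],[0,0,1.2],8]

```text
clock: 10.38
eef_pos: [0.4195, -0.3811, 0.2487]
tool_rot: [0.346, 0.938, 0.0, -0.0]
ft_force: [-1.9, 1.6, -0.4]
grip_width: 0.0142
```

Run:
```python
from h import *
import cv2
p=np.load("p.npy");L=world(p,(.062,-.0475,.19))[0];o=readout.get_obs()
print(goto(L,bar_y(p,2.618))); print(o["joint_pos"],o["ft_force"],o["ft_torque"])
b=camera("side")[265:415,255:455,::-1]
cv2.imwrite("pics/s4.png",cv2.convertScaleAbs(cv2.resize(b,None,fx=3,fy=3,interpolation=cv2.INTER_CUBIC),alpha=1.3))
```

```text
[(np.float64(0.853256650821134), array([-0.6, -0.5,  4.7]), array([ 0.   , -0.001,  0.853])), (np.float64(2.2883362673161147), array([-0.6, -0.5,  4.7]), array([ 1.000e-03,  0.000e+00, -2.288e+00]))]
[-7.37549424e-01  4.00632298e-01  8.49331072e-02  1.25566839e+00
  2.68890736e-04 -3.14883641e-02] [-1.94081993  1.63286135 -0.41417218] [0.61978303 0.23024724 0.10630633]
```

View pics/s4.png

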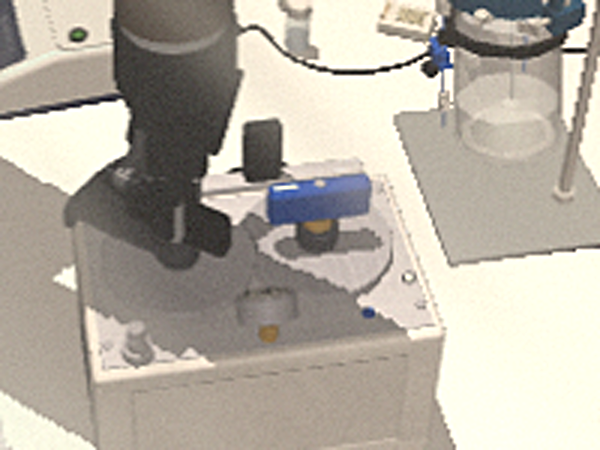

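The hook's plate has swung round to the front, left of the gripper at (110,190). Continuing to the stop.

Call:
send_rows:
  moves:
    - [[0,0,0],[0,0,0.08],8]
    - [[0,0,0],[0,0,0.16],8]
    - [[0,0,0],[0,0,0.24],8]
    - [[0,0,0],[0,0,0.32],8]
    - [[0,0,0],[0,0,0.4],8]
    - [[0,0,0],[0,0,0.48],8]
    - [[0,0,0],[0,0,0.56],8]
    - [[0,0,0],[0,0,0.64],8]
    - [[0,0,0],[0,0,0.72],8]
    - [[0,0,0],[0,0,0.78],8]
    - [[0,0,0],[0,0,0.82],8]
    - [[0,0,0],[0,0,0.82],8]

```text
clock: 11.43
eef_pos: [0.4199, -0.3808, 0.2487]
tool_rot: [0.692, 0.722, 0.001, -0.0]
ft_force: [-0.0, 1.6, -2.0]
grip_width: 0.0136
```

Run:
```python
from h import *
p=np.load("p.npy");L=world(p,(.062,-.0475,.19))[0];o=readout.get_obs()
print(goto(L,bar_y(p,2.618))[0]); print(o["joint_pos"],o["ft_force"],o["ft_torque"])
```

```text
(np.float64(0.031692198781686075), array([-1. , -0.4,  4.7]), array([ 0.001, -0.001,  0.032]))
[-0.73711216  0.40070407  0.08503996  1.25535824  0.00128339  0.79053986] [-0.03630814  1.58427732 -1.98619904] [ 0.42460507 -0.03109026 -0.05707881]
```

Call:
send_rows:
  moves:
    - [[0,0,0],[0,0,0.05],8]
    - [[0,0,0],[0,0,0.1],8]
    - [[0,0,0],[0,0,0.15],8]
    - [[0,0,0],[0,0,0.15],8]
    - [[0,0,0],[0,0,0.15],8]

```text
clock: 11.85
eef_pos: [0.42, -0.3809, 0.2489]
tool_rot: [0.741, 0.671, -0.0, 0.0]
ft_force: [-3.9, -0.9, -1.0]
grip_width: 0.0142
```

Run:
```python
from h import *
p=np.load("p.npy");L=world(p,(.062,-.0475,.19))[0];o=readout.get_obs()
print(goto(L,bar_y(p,2.618))[0]); print(o["joint_pos"],o["ft_force"],o["ft_torque"])
```

```text
(np.float64(0.11036175711192538), array([-0.9, -0.3,  4.9]), array([ 0.  ,  0.  , -0.11]))
[-7.36539780e-01  4.00582660e-01  8.52548819e-02  1.25523634e+00
 -1.91068196e-04  9.33139113e-01] [-3.90131979 -0.89577886 -1.01076102] [-0.20358329  0.68134795  3.24431061]
```

Torque is 3.2 N m at the stop, so the latch is home. I'll release, rise, and move to the valve.

Call:
send_rows:
  moves:
    - [[0,0,0],[0,0,0],45]
    - [[0,0,0],[0,0,0],45]
    - [[0,0,0],[0,0,0],45]
    - [[0,0,0],[0,0,0],45]
    - [[0,0,-35],[0,0,0],45]
    - [[0,0,-70],[0,0,0],45]
    - [[0,0,-80],[0,0,-0.12],45]
    - [[0,0,-80],[0,0,-0.24],45]
    - [[0,0,-80],[0,0,-0.36],45]
    - [[0,0,-80],[0,0,-0.48],45]

```text
clock: 12.68
eef_pos: [0.4203, -0.3812, 0.3298]
tool_rot: [0.558, 0.83, 0.0, 0.001]
ft_force: [-0.0, -1.0, -0.4]
grip_width: 0.045
```

Run:
```python
from h import *
p=np.load("p.npy");V=world(p,(.062,.0475,.19))[0];o=readout.get_obs()
print(goto(V+[0,0,.08],[np.cos(p[2]),np.sin(p[2]),0])); print(o["joint_pos"])
```

```text
[(np.float64(1.1966084842502123), array([-35.1,  87.6,   5.9]), array([-0.   ,  0.002, -1.197])), (np.float64(1.9449869067728365), array([-35.1,  87.6,   5.9]), array([0.003, 0.   , 1.945]))]
[-7.36768184e-01  3.67189293e-01  2.46814320e-01  1.44818876e+00
  3.34011474e-04  4.48360046e-01]
```

Call:
send_rows:
  moves:
    - [[-35,88,0],[0,0,-1.197],45]
    - [[-35,88,0],[0,0,-1.197],45]
    - [[-35,88,0],[0,0,-1.197],45]
    - [[-35,88,0],[0,0,-1.197],45]
    - [[-35,88,0],[0,0,-1.197],45]
    - [[-35,88,0],[0,0,-1.197],45]
    - [[-35,88,0],[0,0,-1.197],45]
    - [[-35,88,0],[0,0,-1.197],45]
    - [[-35,88,0],[0,0,-1.197],45]
    - [[-35,88,0],[0,0,-1.197],45]
    - [[-35,88,0],[0,0,-1.197],45]
    - [[-35,88,0],[0,0,-1.197],45]

```text
clock: 13.68
eef_pos: [0.515, -0.3805, 0.33]
tool_rot: [-0.005, 1.0, -0.001, 0.001]
ft_force: [0.3, -0.9, 0.0]
grip_width: 0.0449
```

Run:
```python
from h import *
import cv2
p=np.load("p.npy");V=world(p,(.062,.0475,.19))[0];o=readout.get_obs()
print(goto(V,[np.cos(p[2]),np.sin(p[2]),0])[0]); print(o["joint_pos"])
b=camera("side")[265:415,255:455,::-1];a=camera("top")[160:310,340:540,::-1]
cv2.imwrite("pics/s5.png",cv2.convertScaleAbs(cv2.resize(np.hstack([a,b]),None,fx=2,fy=2,interpolation=cv2.INTER_CUBIC),alpha=1.4))
```

```text
(np.float64(0.003561719794672606), array([ 0.6, -0.1, 86. ]), array([-0.001,  0.002, -0.002]))
[-6.36508575e-01  5.26874916e-01  4.94269202e-01  1.53562660e+00
  4.32690423e-04 -6.45552760e-01]
```

View pics/s5.png

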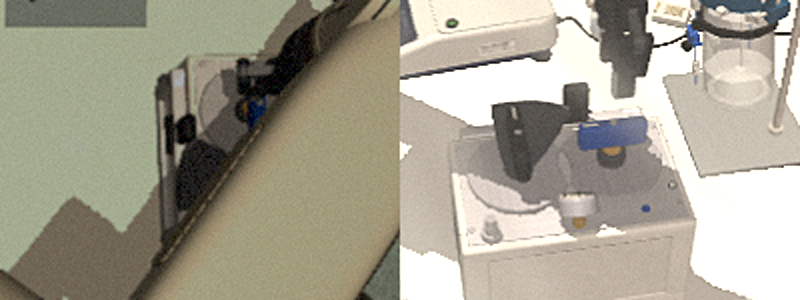

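The latch bar at (512,140) is square to the front and the hook is over the door's post. I'll grip the valve.

Call:
send_rows:
  moves:
    - [[1,0,35],[0,0,0],45]
    - [[1,0,65],[0,0,0],45]
    - [[1,0,83],[0,0,0],45]
    - [[1,0,83],[0,0,0],45]
    - [[1,0,83],[0,0,0],8]
    - [[1,0,83],[0,0,0],8]
    - [[1,0,83],[0,0,0],8]
    - [[1,0,83],[0,0,0],8]
    - [[1,0,83],[0,0,0],8]
    - [[1,0,83],[0,0,0],8]

```text
clock: 14.62
eef_pos: [0.5149, -0.3804, 0.2493]
tool_rot: [-0.005, 1.0, -0.001, 0.003]
ft_force: [0.2, 4.2, 5.6]
grip_width: 0.0138
```

Call:
send_rows:
  moves:
    - [[0,0,0],[0,0,0.08],8]
    - [[0,0,0],[0,0,0.16],8]
    - [[0,0,0],[0,0,0.24],8]
    - [[0,0,0],[0,0,0.24],8]

```text
clock: 14.95
eef_pos: [0.5149, -0.3805, 0.2494]
tool_rot: [0.115, 0.993, -0.001, 0.003]
ft_force: [-0.0, 1.8, 0.1]
grip_width: 0.0138
```

Run:
```python
from h import *
p=np.load("p.npy");V=world(p,(.062,.0475,.19))[0];o=readout.get_obs()
print(goto(V,[-np.sin(p[2]),np.cos(p[2]),0])); print(o["joint_pos"],o["ft_force"],o["ft_torque"])
```

```text
[(np.float64(1.3281784955779652), array([ 0.3, -0.3,  5.4]), array([0.003, 0.006, 1.328])), (np.float64(1.8134316408252569), array([ 0.3, -0.3,  5.4]), array([-0.006,  0.003, -1.813]))]
[-6.36726155e-01  5.44066633e-01  3.14972595e-01  1.33598368e+00
  1.11315635e-03 -4.05573058e-01] [-0.00787345  1.76023659  0.10076041] [ 0.2060556   0.09465845 -0.03944531]
```

The valve is free: it turned 0.24 rad with almost no torque. I'll turn it to the stop.

Call:
send_rows:
  moves:
    - [[0,0,0],[0,0,0.1],8]
    - [[0,0,0],[0,0,0.2],8]
    - [[0,0,0],[0,0,0.3],8]
    - [[0,0,0],[0,0,0.4],8]
    - [[0,0,0],[0,0,0.5],8]
    - [[0,0,0],[0,0,0.6],8]
    - [[0,0,0],[0,0,0.7],8]
    - [[0,0,0],[0,0,0.8],8]
    - [[0,0,0],[0,0,0.9],8]
    - [[0,0,0],[0,0,1.0],8]
    - [[0,0,0],[0,0,1.1],8]
    - [[0,0,0],[0,0,1.2],8]

```text
clock: 15.95
eef_pos: [0.5146, -0.3806, 0.2494]
tool_rot: [0.657, 0.754, 0.0, 0.003]
ft_force: [-0.3, 1.8, -0.3]
grip_width: 0.0137
```

Call:
send_rows:
  moves:
    - [[0,0,0],[0,0,0.08],8]
    - [[0,0,0],[0,0,0.16],8]
    - [[0,0,0],[0,0,0.22],8]
    - [[0,0,0],[0,0,0.26],8]
    - [[0,0,0],[0,0,0.26],8]
    - [[0,0,0],[0,0,0.26],8]

```text
clock: 16.45
eef_pos: [0.5148, -0.3819, 0.2498]
tool_rot: [0.748, 0.663, -0.0, 0.004]
ft_force: [-1.3, -4.2, -1.6]
grip_width: 0.0137
```

Run:
```python
from h import *
p=np.load("p.npy");V=world(p,(.062,.0475,.19))[0];o=readout.get_obs()
print(goto(V,[-np.sin(p[2]),np.cos(p[2]),0])[0]); print(o["joint_pos"],o["ft_force"],o["ft_torque"])
```

```text
(np.float64(0.13209831497608607), array([ 1.2, -0.4,  5.8]), array([ 0.005,  0.006, -0.132]))
[-0.63737253  0.54404094  0.31603674  1.33505845 -0.00250116  1.05378375] [-1.33729779 -4.19255848 -1.59296642] [-1.17205197  0.06264721  0.99146477]
```

The valve is at its stop. I'll release, rise and back off to check.

Call:
send_rows:
  moves:
    - [[0,0,0],[0,0,0],45]
    - [[0,0,0],[0,0,0],45]
    - [[0,0,0],[0,0,0],45]
    - [[0,0,0],[0,0,0],45]
    - [[0,0,-40],[0,0,0],45]
    - [[0,0,-80],[0,0,0],45]
    - [[0,0,-120],[0,0,0],45]
    - [[0,0,-140],[0,0,0],45]

```text
clock: 17.12
eef_pos: [0.5144, -0.381, 0.396]
tool_rot: [0.748, 0.663, 0.001, 0.008]
ft_force: [1.1, -0.3, 1.5]
grip_width: 0.0447
```

Run:
```python
from h import *
o=readout.get_obs();R=Ro.from_quat(o["tool_rot"]);print(R.inv().apply(np.array([.33,.05,.39])-o["eef_pos"])*1e3)
```

```text
[ 405.74267146 -234.96055624   -0.84714827]
```

Call:
send_rows:
  moves:
    - [[406,-235,0],[0,0,0],45]
    - [[406,-235,0],[0,0,0],45]
    - [[406,-235,0],[0,0,0],45]
    - [[406,-235,0],[0,0,0],45]
    - [[406,-235,0],[0,0,0],45]
    - [[406,-235,0],[0,0,0],45]
    - [[406,-235,0],[0,0,0],45]
    - [[406,-235,0],[0,0,0],45]
    - [[406,-235,0],[0,0,0],45]
    - [[406,-235,0],[0,0,0],45]
    - [[406,-235,0],[0,0,0],45]
    - [[406,-235,0],[0,0,0],45]

```text
clock: 18.12
eef_pos: [0.3274, 0.0539, 0.3898]
tool_rot: [0.747, 0.665, 0.002, 0.007]
ft_force: [0.2, -0.8, 0.9]
grip_width: 0.0449
```

Run:
```python
from h import *
import cv2
b=camera("side")[265:415,265:415,::-1];a=camera("top")[175:325,370:520,::-1]
cv2.imwrite("pics/s6.png",cv2.convertScaleAbs(cv2.resize(np.hstack([a,b]),None,fx=2.66,fy=2.66,interpolation=cv2.INTER_CUBIC),alpha=1.4))
```

View pics/s6.png

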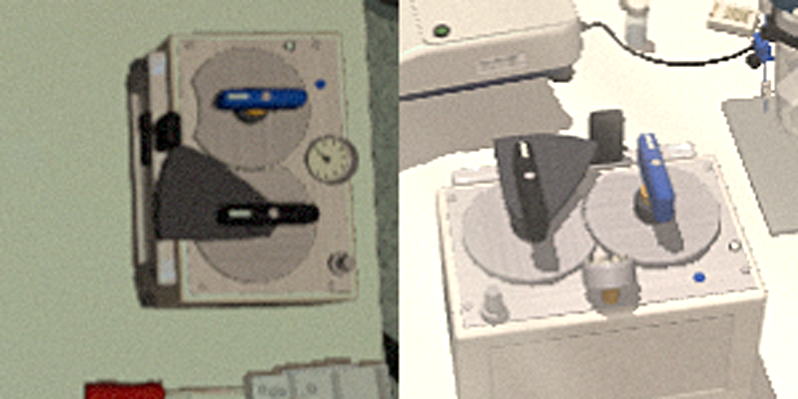

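The top crop shows both bars square to the front: valve (217–307, 97) and latch (218–318, 213). The hook is round the post at about (160,200) and the door is shut. I'm handing in.

```bash
python3 -c "
from workcell import order; print(order.job_done())"
```

```text
the job is handed in; nothing more can be done
None
```

The chamber is closed and the valve is at vacuum. I handed the job in at about 18 s on the clock, well inside the 72 s limit.

- **Door:** I pinched the tab and swung the door up along its arc until it pressed hard against the seal, at about 15 N. After release the side view showed it standing upright.
- **Latch:** I turned it about 2.5 rad clockwise in a single grasp, although the brief said one grasp would not be enough. It ended on the hard stop at about 3.2 N m.
- **Valve:** It turned freely, so the interlock had released it. I turned it clockwise to its stop at about 1 N m, then let go and backed the arm off.

In the last pictures both bars are square to the front face, the hook is round the door's post and the door is shut. At both stops the tool's angle read 0.11 to 0.13 rad past nominal. I put that down to twist in the pads under load, because the bars look straight in the picture.

My moves kept clear of the loose items. The last crops show only the screwdriver in its place; I did not check the other loose items again at the end.

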